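# Open the dust hood and set the ball vise level in its ring

## Robot

A 6-joint arm with a two-finger parallel gripper is mounted at the origin on the work surface. World frame = base frame: x ahead of the robot, y to its left, z up, the work surface at z = 0. Lengths are in m, angles in rad, forces in N, time in s.
With the tool pointing down it reaches from about 0.25 to 0.775 m from the base axis. Payload 4 kg.
Tool frame: the origin (TCP) lies between the finger pads; the fingertips stand 8 mm ahead of it and the grasp point (between the pads) lies 11 mm behind it; z points along the fingers, y is the line along which they close (so a half turn about z gives the same grasp; the last joint's range is limited). The gripper opens to 94 mm and grips with 3 to 60 N. Pads are 16 mm wide; open, the fingers measure 119 mm over their backs; the gripper's body (75 mm by 177 mm) begins 78 mm behind the grasp point.
Start: joints at [1.105, 0.087, 1.371, -0, 1.684, -0.103], TCP at [0.195, 0.514, 0.214] pointing down, gripper open.
Joint ranges: [-3.1, 3.1], [-0.76, 2.03], [0.27, 2.55], [-1.08, 4.22], [0.17, 2.65], [-2.57, 2.57]. Speed limits (rad/s): [2.79, 2.79, 3.14, 3.14, 3.14, 3.14].

## Interface

Orientations are given as [roll, pitch, yaw] about the fixed x, y, z axes, in that order (R = Rz(yaw) Ry(pitch) Rx(roll)).
In Python, from bench import telemetry, get_image, camera_params, arm gives the robot as it stands.
- The arm moves only by the shell command python3 -m pendant 'ROWS' [OPENING]. ROWS is JSON, a list of rows, each a list of 4 numbers: the shift along the world's x, y, z in m, then the turn about the world's z in degrees. In form: [[x, y, z, turn], ...]. A call has 1 to 12 rows; each row shifts and turns the commanded pose from where the row before left it; what a row does not reach is not made up. A row lasts 1/8 s, in which the tool goes at most 62.5 mm and 10.7 degrees, less where a joint would pass 70% of its speed; a pose out of reach is approached as far as the arm can. A call is refused whole if a number of a shift passes 0.0625 or a number of a turn 10.7, either way. A call with a gripper value outside its range is refused whole. OPENING is the closure, from -1 (fully open) to 1 (shut), set as the call begins (- or left out, the last holds). The fingers move at their own pace and stop on an object; the grip force is fixed at half the most. Time passes only in rows, so rows that do not move let the fingers close. It gives the time, the measured TCP pose, the force, the opening and the grip force at its end, in the units of the state.
- telemetry.observe(): the state, without advancing time (a new reading comes with each control period).
- get_image(name): name is "scene" or "top"; returns (picture, depth): 480x640x3 uint8, red, green, blue; 480x640 float32, m along the optical axis (not along the pixel's ray), 0 where there is no reading.
- camera_params(name): a dict with "fx", "fy", "cx", "cy" (pixels), "R" (3x3) and "t" (3): a world point X has camera coordinates R X + t. Camera axes: x right, y down, z forward; pixel columns grow to the right and rows downward; lengths in m; the calibration is good to about 2 mm. A picture is of the moment at which its call begins. camera_params takes no time and is no camera call.
- arm.sign_off(): hands the job in; it is judged then, once.
The state is a dict: "clock": time; "qpos": joint angles; "qvel": joint speeds; "effort": joint torques, N m; "eef_pos": TCP position; "ee_rot": TCP orientation; "wrist_force": force on the tool from outside, world axes, zero at the start; "torque": the same for the moment, N m; "width": opening from 0.0 (shut) to 1.0 (fully open); "finger_force": force on a finger pad.
Only numpy, scipy, OpenCV 4.12 (cv2) and the standard library are available. Lean on these libraries where they do the work, as an engineer would, in place of code of your own. Each camera call takes 0.05 s, during which the arm holds its last target. There are 200 camera calls.

## Task

Swing the clear dust hood of the work station back until it stays open by itself. Then take the round-bottomed ball vise out of its parking ring, lower it gently into the station's ring seat so that it sits fully down, centred, upright and level, and let go, leaving the hood open. Do not disturb the loupe, the canister, the dish or the jar.

Things in the scene. Friction and masses are not known exactly. Their poses are not given: they have to be found in the camera images.
- seat (a point): The station's ring seat: centre of the ring's upper rim, 37 mm above the bench. The ring is black plastic, 88 mm outside, 56 mm bore, 25 mm high, on a dark steel base plate 165 x 160 x 12 mm which is fixed to the bench. x points from the ring to the hood's hinge (away from the handle), z up. With the ball vise fully seated, the ball's centre is about 28 mm above this point. At the start the closed hood covers the ring.
- hood_hinge (a point): Middle of the hood's hinge axis, 66 mm behind the seat (seat +x) and 14 mm above the bench. Its axes are those of the seat: x to the rear, y along the hinge axis.
- hood_handle (a point): Centre of the hood's handle: a round steel bar, 10 mm thick and 92 mm long, parallel to the hinge, held at its ends 42 mm clear (to the bar's axis) in front of the hood's front face. With the hood shut it is 172 mm in front of the hinge axis and 34 mm above it (48 mm above the bench). The axes turn with the hood; with the hood shut x points to the hinge, z up, y along the bar.
- hood (a joint): Angle of the dust hood, a clear plastic cover 128 mm deep, 136 mm wide, 48 mm high with aluminium edges, open below, hinged at its lower rear edge: 0 = shut, growing as the handle rises and swings over to the rear, 1.65 = fully open at the stop. A small spring strut on the +y side presses it shut below about 1.05 rad (2 to 5 N at the handle) and throws it open to the stop, where it stays, beyond about 1.15 rad.
- vise_mid (a point): The ball vise at half its height. It is 120 mm tall, 0.5 to 0.85 kg: a steel ball of 80 mm diameter as its foot, with a low centre of mass, and on top two upright aluminium jaws with a fixed 8 mm gap between. The jaws do not move; together they form a block 60 mm (x) x 44 mm (y), from 72 mm to 120 mm above the ball's lowest point. z is the vise's upright axis, from ball to jaws.
- vise_ball (a point): Centre of the vise's ball, 40 mm above its lowest point, 20 mm below the vise's middle. Axes as vise_mid.
- vise_jaws (a point): Centre of the jaw block, 98 mm above the ball's lowest point: the place to grip, across its 44 mm width (y). Axes as vise_mid. Below the block, from 72 mm down, the ball widens.
- parking_rim (a point): The parking ring: centre of its upper rim, 25 mm above the bench. A plain rubber ring like the seat (88 mm outside, 56 mm bore, 25 mm high), fixed directly on the bench, without hood; the vise stands in it upright at the start.
- vise: The whole ball vise; origin at the ball's lowest point, axes as vise_mid.
- station: The work station's base plate, with ring seat and hood; origin on the bench under the ring's centre.
- loupe: Bystander: black flared eyepiece, 60 mm wide foot, 75 mm tall; origin at its underside's centre.
- canister: Bystander: dark steel canister with steel cap, 68 mm wide, 75 mm tall; origin at its underside's centre.
- dish: Bystander: shallow glass dish, 110 mm wide, 28 mm tall; origin at its underside's centre.
- jar: Bystander: amber glass jar with brass cap, 56 mm wide, 65 mm tall; origin at its underside's centre.
Not all that is in view belongs to the job. Leave any orange or red look-alike of the vise alone.

How it is judged:
On the way, in this order (a step that is already met when the one before it is completed fails the run):
1. the hood stands open by itself (above 1.5 rad), not touched by the fingers (value of joint hood above 1.5 rad and contact force between the fingers and hood below 0.3 N), for 0.3 s.
2. the vise is lifted clear of its parking ring (z of vise_ball in the frame of parking_rim above 0.05 m), for 0.1 s.
At the end, for the whole second after the job is handed in: The vise sits in the station's ring seat: ball centre within 4 mm of the ring's axis and 25 to 32 mm above its rim, tilted less than 5 degrees, at rest and released; the hood is open beyond 1.5 rad (horizontal distance between vise_ball and seat below 0.004 m and z of vise_ball in the frame of seat between 0.025 and 0.032 m and angle between vise_ball's own z axis and vertical below 0.087 rad and linear speed of vise below 0.02 m/s and value of joint hood above 1.5 rad and contact force between the fingers and vise below 0.1 N); the robot touches nothing.
It fails at once if the vise is pressed hard into the station (over 60 N) (contact force between vise and station above 60 N).
It fails at once if the vise is tipped by more than 40 degrees (angle between vise_ball's own z axis and vertical above 0.7 rad).
It fails at once if the loupe, canister, dish or jar is moved by more than 20 mm (distance of any of loupe, canister, dish, jar from where it was at the start of the episode above 0.02 m).
It fails at once if the vise drops or is thrust into the ring seat (faster than 0.3 m/s over the last 15 mm) (horizontal distance between vise_ball and seat below 0.03 m and z of vise_ball in the frame of seat below 0.0436 m and linear speed of vise above 0.3 m/s).
It also fails if it takes over 67 s, if anything falls off the work surface, if the arm or the gripper's body presses on something with over 40 N, if the wrist force passes 120 N, or if a joint passes its speed limit or range.

## Working session

There is one attempt and no reset: what is moved stays moved. The work goes in short steps, Python scripts to look and compute and a shell command to move; the robot and the scene stay as the last step left them, time stands still between calls to the robot, and variables do not carry over. Pictures are saved under pics/ and viewed, at most 10 in all, crops included, and the job is handed in when it is done.

```bash
mkdir -p pics; ls
python3 - <<'E'
from bench import telemetry,get_image,camera_params
import cv2,numpy as np
for n in("scene","top"):
    p,d=get_image(n); cv2.imwrite(f"pics/{n}0.png",p[...,::-1]); np.savez(f"{n}0.npz",p=p,d=d)
    c=camera_params(n); print(n,{k:np.round(v,4).tolist() for k,v in c.items()}); print((d>0).mean())
print(telemetry.observe())
E
```

```text
pics
scene {'fx': 618.899, 'fy': 618.899, 'cx': 330.4632, 'cy': 232.1579, 'R': [[0.6926, 0.7212, -0.014], [0.5464, -0.5371, -0.6427], [-0.471, 0.4375, -0.766]], 't': [-0.3897, -0.2446, 1.6389]}
0.9959830729166667
top {'fx': 442.5409, 'fy': 442.5409, 'cx': 322.7226, 'cy': 236.9267, 'R': [[-0.008, -0.9999, 0.0109], [-0.9871, 0.0061, -0.16], [0.16, -0.0121, -0.987]], 't': [0.0082, 0.6091, 1.1904]}
0.9960091145833333
{'clock': 0.1, 'qpos': array([ 1.10487346e+00,  8.78928606e-02,  1.37206260e+00,  2.89519928e-05,
        1.68361995e+00, -1.03122116e-01]), 'qvel': array([-1.06761748e-03, -1.17769917e-03, -4.38591840e-03,  2.46859296e-04,
       -3.92694710e-05, -2.16232920e-04]), 'effort': array([ 1.95233144e-03, -3.41253519e+01, -3.03302550e+01,  7.20432610e-02,
        3.03772150e-02, -8.60901196e-05]), 'eef_pos': array([0.19498549, 0.51377323, 0.21243534]), 'ee_rot': array([-3.13962339e+00, -2.32725581e-04,  2.77879491e+00]), 'wrist_force': array([0.52741723, 0.35931348, 0.23100109]), 'torque': array([0.00682901, 0.00264157, 0.00471067]), 'finger_force': 0.0, 'width': 1.003012700932056}
```

View pics/scene0.png

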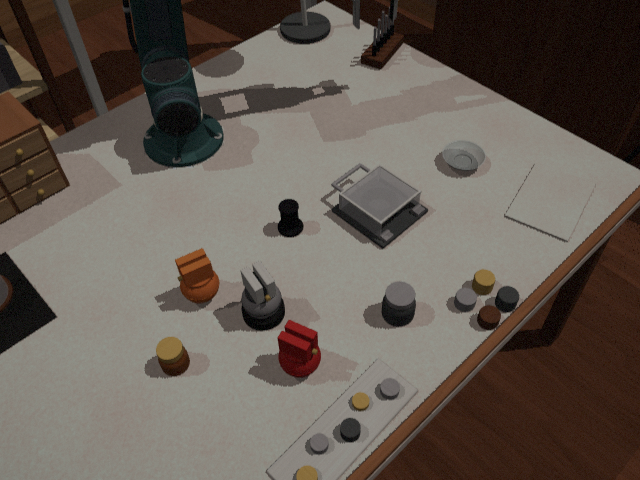

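View pics/top0.png

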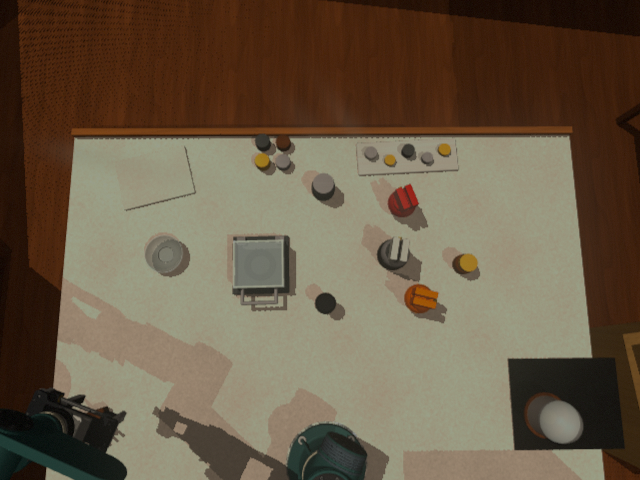

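The station is at top (260,265) with its handle towards the robot, and the grey vise is at top (397,252) between the red and orange look-alikes. I'll crop closer for edges.

```bash
cat > h.py <<'E'
import numpy as np,cv2
from bench import telemetry,get_image,camera_params
def ray(n,u,v,z):
    c=camera_params(n);R=np.array(c["R"]);t=np.array(c["t"])
    d=R.T@np.array([(u-c["cx"])/c["fx"],(v-c["cy"])/c["fy"],1]);o=-R.T@t
    return o+d*(z-o[2])/d[2]
def proj(n,X):
    c=camera_params(n);q=np.array(c["R"])@X+np.array(c["t"])
    return c["fx"]*q[0]/q[2]+c["cx"],c["fy"]*q[1]/q[2]+c["cy"]
def cloud(n,d):
    c=camera_params(n);v,u=np.mgrid[:480,:640]
    P=np.stack([(u-c["cx"])/c["fx"]*d,(v-c["cy"])/c["fy"]*d,d],-1)-np.array(c["t"])
    return P@np.array(c["R"])
E
python3 - <<'E'
import cv2,numpy as np
from h import *
t=np.load("top0.npz");s=np.load("scene0.npz")
f=lambda im,x,y,w,h,k:cv2.resize(im[y:y+h,x:x+w,::-1],None,fx=k,fy=k,interpolation=cv2.INTER_CUBIC)
a=f(t["p"],222,225,80,90,5); b=f(t["p"],370,220,80,90,5)
cv2.imwrite("pics/crop1.png",np.hstack([a,b]))
P=cloud("top",t["d"])
for n,(x,y,w,h) in {"station":(225,228,72,85),"vise":(372,228,42,45)}.items():
    Q=P[y:y+h,x:x+w].reshape(-1,3)
    for lo,hi in((.008,.02),(.03,.052),(.052,.07),(.11,.16)):
        m=Q[(Q[:,2]>lo)&(Q[:,2]<hi)]
        if len(m)>10:
            r=cv2.minAreaRect((m[:,:2]*1000).astype(np.float32)); print(n,lo,hi,len(m),np.round(r[0],1),np.round(r[1],1),round(r[2],1),m.mean(0).round(4))
E
```

```text
station 0.008 0.02 659 [526.5 175.9] [215.6 174.1] 5.0 [0.5286 0.1553 0.013 ]
station 0.03 0.052 125 [489.4 144.9] [ 99.7 205.2] 49.2 [0.4609 0.1723 0.0478]
station 0.052 0.07 2520 [513.3 181.4] [175.4 137.3] 1.3 [0.53   0.1824 0.0626]
vise 0.008 0.02 29 [ 554.4 -195.6] [99. 75.] 45.0 [ 0.5472 -0.1738  0.0146]
vise 0.03 0.052 13 [ 543.5 -174.7] [76.2 28.3] 48.2 [ 0.537  -0.1753  0.037 ]
vise 0.052 0.07 111 [ 558.4 -189.8] [80.3 64.6] 50.6 [ 0.5513 -0.1784  0.0625]
vise 0.11 0.16 411 [ 564.2 -194.6] [44.7 60.3] 79.2 [ 0.5628 -0.1934  0.1306]
```

View pics/crop1.png

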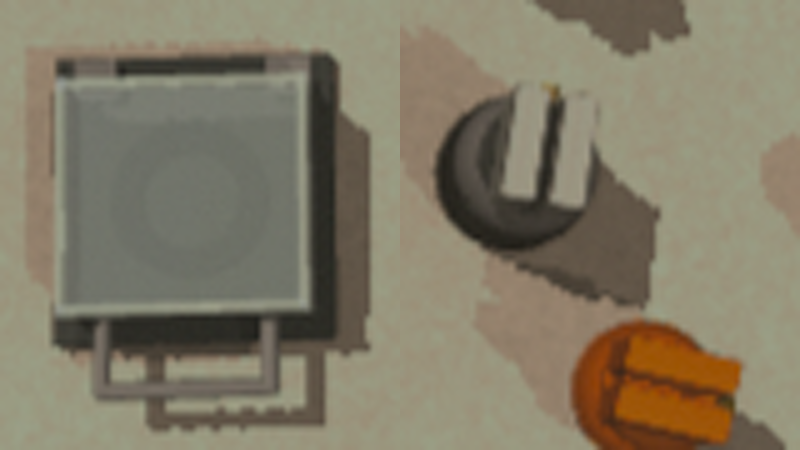

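Crop 1 shows the hood top with corners at crop (58,80), (305,75), (312,310) and (60,315). The bar runs (97,393)–(277,390), and the vise is gripped across its two jaws, which run close to world x.

Run:
```python
from h import *
def c(x,y,z): return ray("top",222+(x+.5)/5-.5,225+(y+.5)/5-.5,z)
a,b=c(97,391,.048),c(277,388,.048); print("bar",a,b,(a+b)/2,np.degrees(np.arctan2(-(a-b)[0],(a-b)[1])))
q=[c(*k,.062) for k in((57,80),(307,75),(312,310),(58,317))]; print("hoodtop",np.round(q,4),np.mean(q,0))
f=q[3]-q[2];print("yaw front",np.degrees(np.arctan2(-f[0],f[1])))
l=q[0]-q[3];print("yaw left",np.degrees(np.arctan2(l[1],l[0])))
r=q[1]-q[2];print("yaw right",np.degrees(np.arctan2(r[1],r[0])))
# ring seen through hood, centre crop (193,200)
print("ring",c(193,200,.037))
o=telemetry.observe();print(o["eef_pos"],np.degrees(o["ee_rot"]))
# cross-check bar with scene picture
print([np.round(proj("scene",p),1) for p in(a,b)])
```

```text
bar [0.42846522 0.22856242 0.048     ] [0.42931647 0.13034574 0.048     ] [0.42889084 0.17945408 0.048     ] 0.49657285721724387
hoodtop [[0.5984 0.2519 0.062 ]
 [0.6003 0.114  0.062 ]
 [0.4709 0.1104 0.062 ]
 [0.4682 0.2481 0.062 ]] [0.53443555 0.18109507 0.062     ]
yaw front 1.1449419308727287
yaw left 1.6344588804147027
yaw right 1.5666876007630468
ring [0.53385873 0.17914812 0.037     ]
[0.19498549 0.51377323 0.21243534] [-1.79887169e+02 -1.33341936e-02  1.59213220e+02]
[array([359.8, 164.5]), array([330.9, 185.1])]
```

```bash
python3 -m pendant '[[0.029,-0.042,0,-8.5],[0.029,-0.042,0,-8.5],[0.029,-0.042,0,-8.5],[0.029,-0.042,0,-8.5],[0.029,-0.042,0,-8.5],[0.029,-0.042,0,-8.5],[0.029,-0.042,0,-8.5],[0.029,-0.042,0,-8.5],[0,0,0,0],[0,0,0,0]]' 0.3
```

```text
clock: 1.35
eef_pos: [0.4268, 0.1784, 0.2131]
ee_rot: [-3.14, -0.0, 1.592]
wrist_force: [-0.2, 0.0, -1.1]
width: 0.348
finger_force: 0.0
```

```bash
python3 -m pendant '[[0.002,0.001,-0.04,0],[0,0,-0.04,0],[0,0,-0.04,0],[0,0,-0.03,0],[0,0,-0.02,0],[0,0,-0.005,0],[0,0,0,0]]' 0.3; python3 -m pendant '[[0,0,0,0],[0,0,0,0],[0,0,0,0],[0,0,0,0]]' 1
python3 - <<'E'
from h import *
p,d=get_image("scene");cv2.imwrite("pics/s1.png",cv2.resize(p[60:300,200:500,::-1],None,fx=2.5,fy=2.5))
E
```

```text
clock: 2.22
eef_pos: [0.4289, 0.1801, 0.0388]
ee_rot: [3.141, -0.0, 1.594]
wrist_force: [-0.1, 0.4, -0.4]
width: 0.349
finger_force: 0.0
clock: 2.72
eef_pos: [0.43, 0.1794, 0.0393]
ee_rot: [3.14, -0.001, 1.592]
wrist_force: [0.3, -0.1, 3.5]
width: 0.094
finger_force: 30.0
```

View pics/s1.png

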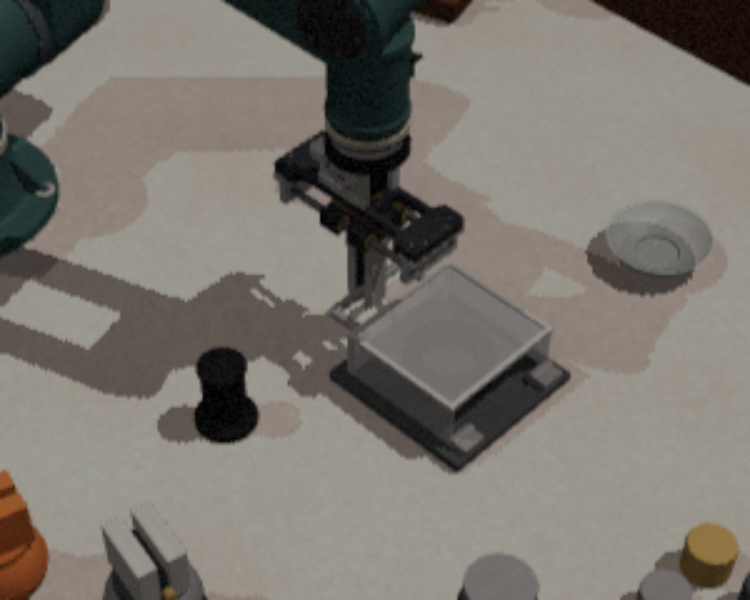

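The bar is gripped (width about 9 mm). Next is the arc around the hinge.

```bash
python3 -m pendant '[[0.0028,0,0.0114,0],[0.0033,0,0.0112,0],[0.0043,0,0.011,0],[0.0047,0,0.0106,0],[0.0056,0,0.0103,0],[0.0062,0.0005,0.0099,0],[0.007,0,0.0095,0],[0.0075,0,0.009,0],[0.0081,0.0005,0.0085,0],[0.0086,0,0.0079,0],[0.0092,0,0.0073,0],[0.0096,0.0005,0.0067,0]]'
```

```text
clock: 4.28
eef_pos: [0.5048, 0.1805, 0.1543]
ee_rot: [-3.138, 0.001, 1.592]
wrist_force: [-8.7, 0.9, 6.8]
width: 0.094
finger_force: 30.0
```

```bash
python3 -m pendant '[[0.0101,0,0.006,0],[0.0104,0,0.0053,0],[0.0108,0.0005,0.0046,0],[0.011,0,0.0039,0],[0.0113,0,0.0032,0],[0.0114,0.0005,0.0024,0],[0.0116,0,0.0017,0],[0.0117,0,0.0008,0],[0.0117,0.0005,0,0],[0.0117,0,-0.0007,0],[0.0116,0,-0.0015,0],[0.0115,0,-0.0023,0]]'; python3 -m pendant '[[0,0,0,0],[0,0,0,0],[0,0,0,0]]' 0.3
```

```text
clock: 5.78
eef_pos: [0.642, 0.1827, 0.1752]
ee_rot: [3.141, -0.001, 1.592]
wrist_force: [0.6, 3.3, 4.2]
width: 0.093
finger_force: 30.0
clock: 6.15
eef_pos: [0.6401, 0.1815, 0.1742]
ee_rot: [-3.139, 0.001, 1.591]
wrist_force: [0.7, -0.0, 0.4]
width: 0.343
finger_force: 0.0
```

```bash
python3 -m pendant '[[0,0,0.02,0],[0,0,0.03,0],[0,0,0.03,0],[-0.03,-0.03,0.01,0],[-0.03,-0.05,0,0],[0,0,0,0],[0,0,0,0],[0,0,0,0]]' -1
python3 - <<'E'
from h import *
p,d=get_image("scene");cv2.imwrite("pics/s2.png",p[...,::-1])
E
```

```text
clock: 7.15
eef_pos: [0.5814, 0.103, 0.265]
ee_rot: [3.142, -0.0, 1.593]
wrist_force: [0.3, 0.4, 0.1]
width: 0.999
finger_force: 0.0
```

View pics/s2.png

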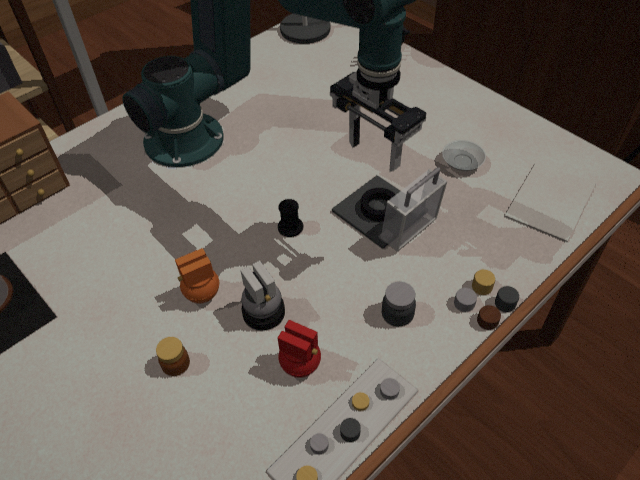

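The hood stands open by itself and the black ring is visible at (378,205). Next I go above the vise.

```bash
python3 -m pendant '[[-0.002,-0.037,0,9.75],[-0.002,-0.037,0,9.75],[-0.002,-0.037,0,9.75],[-0.002,-0.037,0,9.75],[-0.002,-0.037,0,9.75],[-0.002,-0.037,0,9.75],[-0.002,-0.037,0,9.75],[-0.003,-0.038,0,9.75],[0,0,0,0],[0,0,0,0],[0,0,0,0]]' -1
python3 - <<'E'
from h import *
s=np.load("scene0.npz")
P=cloud("scene",s["d"])[255:325,235:290].reshape(-1,3)
for lo,hi in((.1,.16),(.125,.16)):
    m=P[(P[:,2]>lo)&(P[:,2]<hi)];r=cv2.minAreaRect((m[:,:2]*1000).astype(np.float32));print(r,m[:,2].max())
p,d=get_image("top");P=cloud("top",d)
g=p.max(2);hsv=cv2.cvtColor(p,cv2.COLOR_RGB2HSV)
m=np.zeros((480,640,3),np.uint8)
Q=P[228:300,225:300];mm=(Q[...,2]>.028)&(Q[...,2]<.048)&(np.hypot(Q[...,0]-.534,Q[...,1]-.18)<.06)
pts=Q[mm];print(len(pts),pts.mean(0),cv2.minEnclosingCircle((pts[:,:2]*1000).astype(np.float32)))
a=cv2.resize(p[225:315,222:302,::-1],None,fx=5,fy=5,interpolation=cv2.INTER_CUBIC)
b=cv2.resize(p[205:295,350:430,::-1],None,fx=5,fy=5,interpolation=cv2.INTER_CUBIC)
cv2.imwrite("pics/crop3.png",np.hstack([a,b]));np.savez("top3.npz",p=p,d=d)
E
```

```text
clock: 8.57
eef_pos: [0.5644, -0.1935, 0.2653]
ee_rot: [3.141, 0.0, 2.955]
wrist_force: [0.3, -0.5, -0.4]
width: 0.999
finger_force: 0.0
((608.696044921875, -203.1426544189453), (44.680030822753906, 151.03521728515625), 79.3134536743164) 0.13797639979126064
((565.1452026367188, -194.84169006347656), (44.68366622924805, 62.248043060302734), 79.54167175292969) 0.13797639979126064
475 [0.53569495 0.1818366  0.03751445] ((536.1802368164062, 181.86598205566406), 44.33323669433594)
```

View pics/crop3.png

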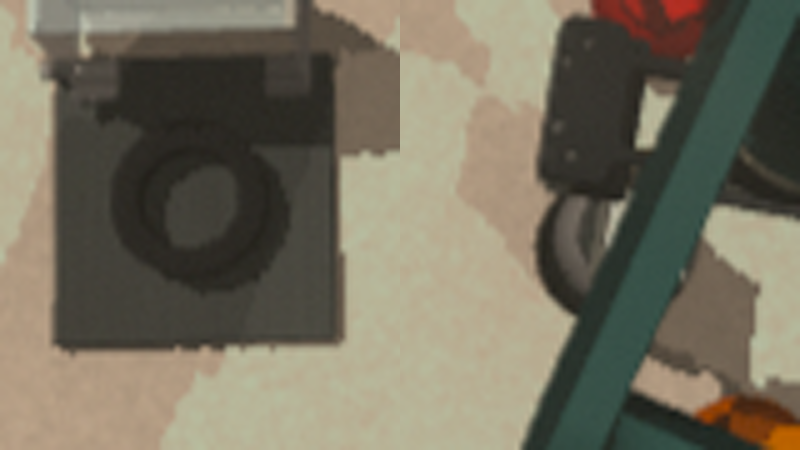

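Ring seat by depth: centre (0.536, 0.182). The vise jaws match in both views, at (0.565, -0.195) with the yaw already set.

```bash
python3 -m pendant '[[0,-0.001,-0.035,0],[0,0,-0.04,0],[0,0,-0.04,0],[0,0,-0.03,0],[0,0,-0.015,0],[0,0,-0.005,0],[0,0,0,0]]' -1;python3 -m pendant '[[0,0,0,0],[0,0,0,0],[0,0,0,0],[0,0,0,0],[0,0,0,0],[0,0,0,0]]' 1
```

```text
clock: 9.5
eef_pos: [0.5646, -0.1958, 0.1013]
ee_rot: [-3.141, 0.002, 2.954]
wrist_force: [0.0, 0.1, 1.0]
width: 0.999
finger_force: 0.0
clock: 10.25
eef_pos: [0.564, -0.1954, 0.1003]
ee_rot: [3.141, 0.0, 2.953]
wrist_force: [0.4, 1.7, 1.2]
width: 0.468
finger_force: 30.0
```

```bash
python3 -m pendant '[[0,0,0.01,0],[0,0,0.02,0],[0,0,0.03,0],[0,0,0.03,0],[0,0,0.03,0],[0,0,0.02,0],[0,0,0,0],[0,0,0,0]]';  python3 - <<'E'
from h import *
p,d=get_image("scene");cv2.imwrite("pics/s4.png",cv2.resize(p[150:390,150:450,::-1],None,fx=2.5,fy=2.5))
E
```

```text
clock: 11.25
eef_pos: [0.563, -0.1955, 0.2378]
ee_rot: [3.141, -0.004, 2.953]
wrist_force: [-0.3, 1.3, -7.5]
width: 0.466
finger_force: 30.0
```

View pics/s4.png

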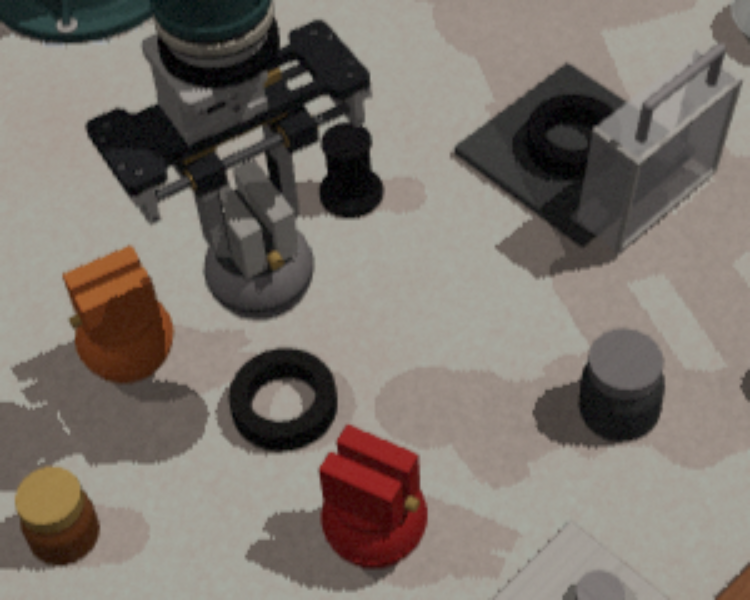

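The vise is held upright, and the parking ring is bare at crop (283,398). Its centre gives me the vise's offset in the grip.

```bash
python3 -m pendant '[[-0.001,0.02,0,0.8],[-0.003,0.035,0,1],[-0.003,0.04,0,1.5],[-0.003,0.04,0,1.5],[-0.003,0.04,0,1.5],[-0.003,0.04,0,1.5],[-0.003,0.04,0,1.5],[-0.003,0.04,0,1],[-0.003,0.035,0,0.7],[-0.002,0.027,0,0.5],[0,0.02,0,0.5],[0,0,0,0]]';python3 -m pendant '[[0,0,0,0],[0,0,0,0],[0,0,0,0]]'
python3 - <<'E'
from h import *
for n in("top","scene"):
    p,d=get_image(n);P=cloud(n,d)
    if n=="top":
        mm=(P[...,2]>.018)&(P[...,2]<.032)&(np.hypot(P[...,0]-.56,P[...,1]+.195)<.06)
        pts=P[mm];print("park",len(pts),cv2.minEnclosingCircle((pts[:,:2]*1000).astype(np.float32)))
    np.savez(n+"5.npz",p=p,d=d)
    # sphere fit to the ball points
    o=telemetry.observe()["eef_pos"]; b=o-[0,0,.047]
    q=P[(np.linalg.norm(P-b,axis=-1)<.05)&(P[...,2]<o[2]-.025)]
    A=np.c_[2*q,np.ones(len(q))]
    x=np.linalg.lstsq(A,(q**2).sum(1),rcond=None)[0];print(n,len(q),"ball",x[:3],np.sqrt(x[3]+x[:3]@x[:3]),"tool",o)
    if n=="scene": cv2.imwrite("pics/s5.png",cv2.resize(p[60:300,250:550,::-1],None,fx=2.5,fy=2.5))
E
```

```text
clock: 12.8
eef_pos: [0.5362, 0.1828, 0.2396]
ee_rot: [3.141, -0.001, -3.118]
wrist_force: [0.5, -1.3, -6.9]
width: 0.464
finger_force: 30.0
clock: 13.18
eef_pos: [0.5371, 0.1804, 0.2402]
ee_rot: [-3.142, 0.0, -3.122]
wrist_force: [0.4, 0.9, -7.3]
width: 0.467
finger_force: 30.0
park 450 ((564.3015747070312, -194.3334197998047), 44.1663818359375)
top 48 ball [0.53700423 0.18046234 0.19379112] 0.039839145247289084 tool [0.53705453 0.18054154 0.24026566]
scene 594 ball [0.53813414 0.18042802 0.19279385] 0.03875969876408369 tool [0.53702754 0.18066208 0.24026611]
```

View pics/s5.png

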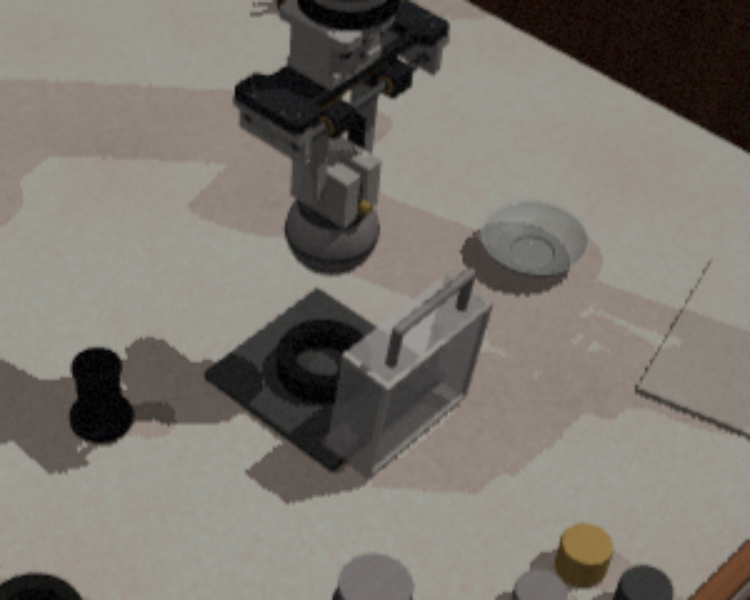

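Above the ring and about centred; the hood is still open. The parking-ring check shows roughly 1 mm of camera bias, so I aim at (0.536, 0.181).

```bash
python3 -m pendant '[[-0.001,0,-0.02,0],[0,0,-0.03,0],[0,0,-0.03,0],[0,0,-0.02,0],[0,0,-0.01,0],[0,0,-0.005,0],[0,0,0,0],[0,0,0,0]]';python3 -m pendant '[[0,0,-0.003,0],[0,0,-0.003,0],[0,0,-0.002,0],[0,0,-0.001,0],[0,0,0,0],[0,0,0,0]]'
```

```text
clock: 14.28
eef_pos: [0.5366, 0.1814, 0.1264]
ee_rot: [3.141, 0.002, -3.12]
wrist_force: [-0.1, 0.3, -7.3]
width: 0.461
finger_force: 30.0
clock: 15.02
eef_pos: [0.536, 0.1812, 0.1163]
ee_rot: [3.141, 0.0, -3.12]
wrist_force: [1.3, -0.5, -8.0]
width: 0.464
finger_force: 30.0
```

```bash
python3 -m pendant '[[0,0,-0.001,0],[0,0,-0.001,0],[0,0,-0.001,0],[0,0,0,0]]';python3 -m pendant '[[0,0,-0.001,0],[0,0,0,0],[0,0,0,0]]'
```

```text
clock: 15.52
eef_pos: [0.536, 0.1814, 0.1134]
ee_rot: [3.141, 0.0, -3.12]
wrist_force: [-0.7, 0.4, -6.8]
width: 0.464
finger_force: 30.0
clock: 15.9
eef_pos: [0.5362, 0.1815, 0.1129]
ee_rot: [3.141, 0.001, -3.12]
wrist_force: [-0.3, 1.8, -2.8]
width: 0.463
finger_force: 30.0
```

```bash
python3 -m pendant '[[0,0,-0.001,0],[0,0,0,0],[0,0,0,0]]'
```

```text
clock: 16.27
eef_pos: [0.5363, 0.1817, 0.1125]
ee_rot: [3.141, 0.002, -3.12]
wrist_force: [-2.9, 2.0, 3.6]
width: 0.465
finger_force: 30.0
```

```bash
python3 -m pendant '[[0,0,0,0],[0,0,0,0],[0,0,0,0],[0,0,0,0],[0,0,0,0]]' -1; python3 -m pendant '[[0,0,0.03,0],[0,0,0.05,0],[-0.02,0,0.04,0],[-0.05,0,0.02,0],[-0.06,0,0,0],[-0.06,0,0,0],[-0.06,0,0,0],[0,0,0,0],[0,0,0,0]]'
python3 - <<'E'
from h import *
for n in("top","scene"):
    p,d=get_image(n);P=cloud(n,d)
    b=np.array([.536,.181,.065])
    q=P[(np.abs(np.linalg.norm(P-b,axis=-1)-.04)<.006)&(P[...,2]<.093)&(P[...,2]>.045)]
    x=np.linalg.lstsq(np.c_[2*q,np.ones(len(q))],(q**2).sum(1),rcond=None)[0];print(n,len(q),"ball",x[:3],np.sqrt(x[3]+x[:3]@x[:3]))
    q=P[(np.hypot(P[...,0]-.536,P[...,1]-.181)<.042)&(P[...,2]>.137)&(P[...,2]<.165)]
    r=cv2.minAreaRect((q[:,:2]*1000).astype(np.float32));print("jaw top",r,q.mean(0))
    A=np.linalg.lstsq(np.c_[q[:,:2],np.ones(len(q))],q[:,2],rcond=None)[0];print("slope",A[:2])
    if n=="scene": cv2.imwrite("pics/s6.png",cv2.resize(p[60:300,250:550,::-1],None,fx=2.5,fy=2.5))
E
```

```text
clock: 16.9
eef_pos: [0.5359, 0.1811, 0.1111]
ee_rot: [-3.141, -0.0, -3.12]
wrist_force: [-0.0, 0.5, -0.3]
width: 0.966
finger_force: 0.0
clock: 18.02
eef_pos: [0.2864, 0.1813, 0.2515]
ee_rot: [3.141, 0.002, -3.12]
wrist_force: [0.9, 0.1, -0.2]
width: 1.001
finger_force: 0.0
top 213 ball [0.53632864 0.18219721 0.06540114] 0.03979411564900292
jaw top ((536.2393188476562, 182.93771362304688), (59.74003982543945, 43.49814987182617), 1.1403180360794067) [0.53532361 0.18260703 0.14534266]
slope [0.00042554 0.01213582]
scene 465 ball [0.53755723 0.18121512 0.06634919] 0.03794280691951834
jaw top ((537.6529541015625, 182.27455139160156), (61.92544174194336, 48.999576568603516), 2.540592908859253) [0.53906541 0.18125527 0.14348824]
slope [-1.49649293e-02 -1.27754660e-05]
```

View pics/s6.png

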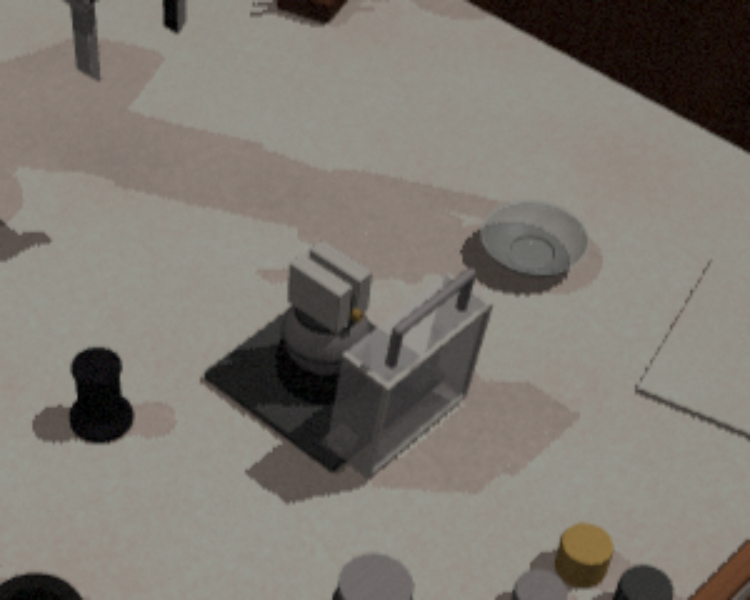

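The vise sits in the ring, centred (ball at 0.5363, 0.1822 against the ring's 0.536, 0.182) and level to within 1°. The hood is open and the arm is clear.

```bash
python3 -c "
from bench import arm
print(arm.sign_off())"
```

```text
the job is handed in; nothing more can be done
None
```

The hood stands open by itself, the ball vise sits centred and level in the station's ring seat, released, and the job was handed in at about 18 s of the 67 s; the sign-off returned no verdict.

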